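# Scrape gears off a parts shovel into the tray

### The job

Two small brass gears lie on the blade of the little parts shovel. Take the shovel by its handle and carry it, without spilling, to the plain open tray (not the one with compartments); with both gears still aboard, press the blade's front edge onto the tray's rim, then tip the handle up so that both gears slide off into the tray. Touch the gears only with the shovel, and at the end lay the shovel flat on the desk again and let go.

Things in the scene. Friction and masses are not known exactly. Their poses are not given: they have to be found in the camera images.
- scoop: Small flat parts shovel like a tiny dustpan, loose, about 170 g, lying flat on the desk. Smooth aluminium blade 90 (x) by 80 (y) mm, 3 mm thick; origin at the centre of its underside, x towards the open front edge (x = +45 mm, no lip), z up. Side walls reach z = 15 mm, the rear wall (x = -45 mm) 25 mm, its handle bracket (28 mm wide, to x = -51 mm) 53 mm.
- scoop_grip (a point): Middle of the front part of the shovel's black handle, a good place to grip it across its width: at x = -95 mm, z = 42 mm in the shovel's frame, same axes. The handle is a straight bar along x, 18 mm wide (y), 16 mm high, from x = -51 to -166 mm, its underside 34 mm above the desk.
- tray: Plain open grey plastic tray without compartments, fixed: 120 (x) by 150 (y) by 45 mm high, walls and floor 4 mm thick. Origin at the centre of its underside, z up; the 120 mm wide rim at y = -75 mm faces the shovel. A grey box of the same outer size but with six compartments stands beside it; which of the two is nearer the robot changes.
- gear_a: One of two equal loose brass pinion gears lying flat on the shovel's blade at the start: 25 mm diameter, 8 mm thick, about 26 g. Origin at the centre of its underside, z along its axis. It starts to slide when the blade is tipped some 14 to 20 degrees; 35 to 40 degrees clears the blade.
- gear_b: One of two equal loose brass pinion gears lying flat on the shovel's blade at the start: 25 mm diameter, 8 mm thick, about 26 g. Origin at the centre of its underside, z along its axis. It starts to slide when the blade is tipped some 14 to 20 degrees; 35 to 40 degrees clears the blade.
Not all that is in view belongs to the job. What is shaped like the scoop but orange is not meant.

How it is judged:
By the outcome, as a careful person would: the job done as asked, in the order asked, and still so for the second after the job is handed in, with the robot touching nothing.
It also fails if it takes over 58 s, if anything falls off the work surface, if the arm or the gripper's body presses on something with over 40 N, if the wrist force passes 120 N, or if a joint passes its speed limit or range.

### The arm

A 7-joint arm with a two-finger parallel gripper is mounted at the origin on the work surface. World frame = base frame: x ahead of the robot, y to its left, z up, the work surface at z = 0. Lengths are in m, angles in rad, forces in N, time in s.
With the tool pointing down it reaches from about 0.4 to 0.875 m from the base axis. Payload 19.3 kg.
Tool frame: the origin (TCP) lies at the very end of the fingers, on their centre line; the grasp point (between the pads) lies 19 mm behind it; z points along the fingers, y is the direction in which the jaws open and shut (so a half turn about z gives the same grasp; the last joint's range is limited). The gripper opens to 85 mm and grips with 20 to 120 N. Pads are 22 mm wide; open, the fingers measure 114 mm over their backs; the gripper's body (76 mm by 85 mm) begins 54 mm behind the grasp point. The pads swing forward as they close: fully open they stand 13 mm farther back than shut.
Start: joints at [-0.07, 0.521, -0.036, 1.599, 0.021, 1.021, -0.113], TCP at [0.625, -0, 0.231] pointing down, gripper open.
Joint ranges: [-2.91, 2.91], [-0.3, 2.13], [-1.5, 1.42], [0.17, 2.43], [-1.26, 4.41], [0.16, 1.93], [-2.52, 2.52]. Speed limits (rad/s): [1.89, 1.89, 2.39, 2.39, 3.01, 3.01, 3.01].

### API

Orientations are given as [roll, pitch, yaw] about the fixed x, y, z axes, in that order (R = Rz(yaw) Ry(pitch) Rx(roll)).
In Python, from workcell import bot, grab_frame, calibration, workorder gives the robot as it stands.
- The arm moves only by the tool move_arm, never from a script. Its arguments are lists of equal length, an entry for each row: "jaw": the closure in counts, from 0 (fully open) to 255 (shut); "dp": the shift along the tool's x, y, z in units of 800 mm (1.0 is 800 mm), a list of three; "rotation": the turn, a rotation vector about the tool's x, y, z in units of pi rad (1.0 is pi rad), a list of three. In form: {"jaw": [jaw, ...], "dp": [[dx, dy, dz], ...], "rotation": [[rx, ry, rz], ...]}. A call has 1 to 10 rows; each row shifts and turns the commanded pose from where the row before left it, along the tool's axes as they then stand; what a row does not reach is not made up. A row lasts 1/8 s, in which the tool goes at most 62.5 mm and 10.7 degrees, less where a joint would pass 70% of its speed; a pose out of reach is approached as far as the arm can. A call with a number of a shift or a turn outside -1 to 1 is refused whole. A call with a gripper value outside its range is refused whole. The fingers move at their own pace and stop on an object; "squeeze" is the grip in N (left out, the last holds). Time passes only in rows, so rows that do not move let the fingers close. It gives the time, the measured TCP pose, the force and the opening at its end, in the units of the state.
- bot.observe(): the state, without advancing time (a new reading comes with each control period).
- grab_frame(name): name is "scene" or "side" or "wrist"; returns the picture (420x560x3 uint8, blue, green, red); there is no depth.
- calibration(name): a dict with "camera_matrix" (3x3 intrinsics, pixels), "dist" ([k1, k2, p1, p2, k3] as OpenCV has them; the pictures are not rectified), "T" (4x4, takes a point from camera to world coordinates). Camera axes: x right, y down, z forward; pixel columns grow to the right and rows downward; lengths in m; the calibration is good to about 2 mm. A picture is of the moment at which its call begins: read the wrist's pose just before it. calibration takes no time and is no camera call; for the wrist camera it gives the pose at the moment of the call.
- workorder.job_done(): hands the job in, once; it reports no verdict.
The state is a dict: "clock": time; "qpos": joint angles; "qd": joint speeds; "joint_efforts": joint torques, N m; "position": TCP position; "tool_rot": TCP orientation; "force": force on the tool from outside, world axes, zero at the start; "moment": the same for the moment, N m; "grip_width": finger opening in m.
Only numpy, scipy, OpenCV 4.12 (cv2) and the standard library are available. Lean on these libraries where they do the work, as an engineer would, in place of code of your own. Each camera call takes 0.05 s, during which the arm holds its last target. There are 200 camera calls.

## Working session

There is one attempt and no reset: what is moved stays moved. The work goes in short steps, Python scripts to look and compute and a tool call to move; the robot and the scene stay as the last step left them, time stands still between calls to the robot, and variables do not carry over. Pictures are saved under pics/ and viewed, about 8 in all and at most 12, crops included, and the job is handed in when it is done.

Besides the shell and the picture viewer there is one more tool, called after "Call:" as name(argument=value, ...), one argument or row to a line, values as JSON. move_arm: Moves the arm, as the interface text tells. Shifts and turns lie within -1 to 1; 1 stands for 800 mm of shift or pi rad of turn. Its arguments: {"type":"object","properties":{"jaw":{"type":"array","items":{"type":"number"}},"dp":{"type":"array","items":{"type":"array","items":{"type":"number","minimum":-1,"maximum":1}}},"rotation":{"type":"array","items":{"type":"array","items":{"type":"number","minimum":-1,"maximum":1}}},"squeeze":{"type":"number"}},"required":["jaw","dp","rotation"]}

```bash
mkdir -p pics; python3 - <<'E'
from workcell import bot, grab_frame, calibration
import cv2
print(bot.observe())
for n in("scene","side"):
    cv2.imwrite(f"pics/{n}0.png",grab_frame(n)); c=calibration(n); print(n,c)
E
```

```text
{'clock': 0.0, 'qpos': array([-0.07022966,  0.52202772, -0.03631584,  1.60002011,  0.02118365,
        1.02107852, -0.11277977]), 'qd': array([-0.00100248, -0.00235186,  0.00037565, -0.00139535,  0.00035966,
        0.00053006,  0.00061672]), 'joint_efforts': array([-4.24098413e-03, -9.27110124e+01,  1.97758444e+00, -3.69928443e+01,
        1.76317629e-02,  8.19846697e-03, -6.58496788e-05]), 'position': array([ 6.24658119e-01, -2.09482181e-05,  2.30712976e-01]), 'tool_rot': array([-3.14044570e+00,  7.36670018e-05,  1.57081793e+00]), 'force': array([ 0.93320675,  0.2383193 , -0.57331147]), 'moment': array([-0.00299292, -0.01707292,  0.03826573]), 'grip_width': 0.08527473094584238}
scene {'camera_matrix': array([[441.89362832,   0.        , 287.78506047],
       [  0.        , 441.89362832, 208.34971   ],
       [  0.        ,   0.        ,   1.        ]]), 'dist': array([-0.00451997,  0.        ,  0.        ,  0.        ,  0.        ]), 'T': array([[ 0.05908452,  0.55127412, -0.83222945,  1.32600131],
       [ 0.99825062, -0.03081264,  0.05046078, -0.16093048],
       [ 0.00217453, -0.83375502, -0.55213028,  0.6730136 ],
       [ 0.        ,  0.        ,  0.        ,  1.        ]])}
side {'camera_matrix': array([[486.60058358,   0.        , 271.03612302],
       [  0.        , 486.60058358, 219.44611773],
       [  0.        ,   0.        ,   1.        ]]), 'dist': array([0.04206822, 0.        , 0.        , 0.        , 0.        ]), 'T': array([[ 0.94093208, -0.18622851,  0.28278219,  0.02678423],
       [-0.33816936, -0.55874574,  0.7572613 , -1.11680524],
       [ 0.0169797 , -0.80815972, -0.58871856,  0.84707154],
       [ 0.        ,  0.        ,  0.        ,  1.        ]])}
```

View pics/scene0.png

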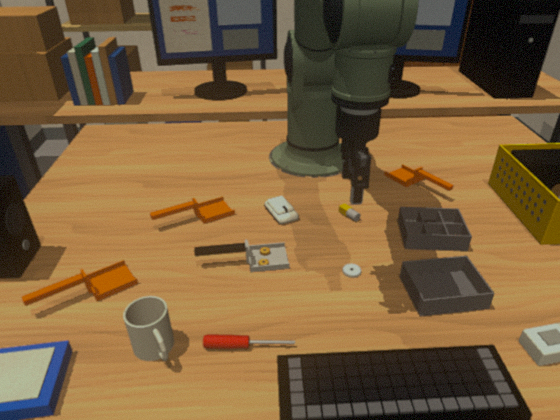

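View pics/side0.png

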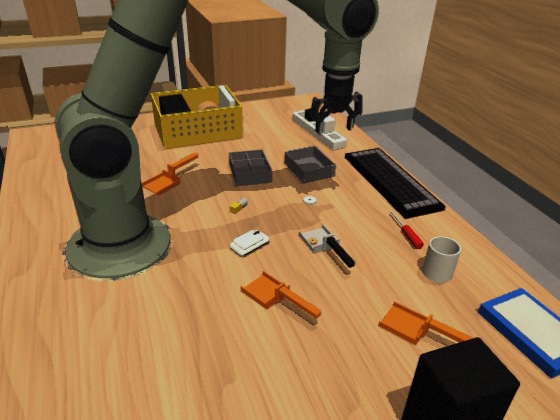

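The scene view shows the shovel at about (268,258), with its handle running left to (195,250). The plain tray is at (445,285) and the compartment box at (435,228). I'll enlarge crops to read corners.

```bash
python3 - <<'E'
import cv2,numpy as np
a=cv2.imread("pics/scene0.png");b=cv2.imread("pics/side0.png")
A=cv2.resize(a[230:320,185:345],None,fx=5,fy=5,interpolation=2)[:300]   # rows 230-290, scale5
B=cv2.resize(a[245:320,390:500],None,fx=4,fy=4,interpolation=2)          # 440x300
C=cv2.resize(b[135:195,270:360],None,fx=4,fy=4,interpolation=2)          # 360x240
D=np.zeros((600,800,3),np.uint8); D[:300,:800]=A; D[300:600,:440]=B; D[300:540,440:800]=C
cv2.imwrite("pics/crop1.png",D)
cv2.imwrite("pics/crop2.png",cv2.resize(b[215:285,290:365],None,fx=8,fy=8,interpolation=2))
E
```

```text
(no output)
```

View pics/crop1.png

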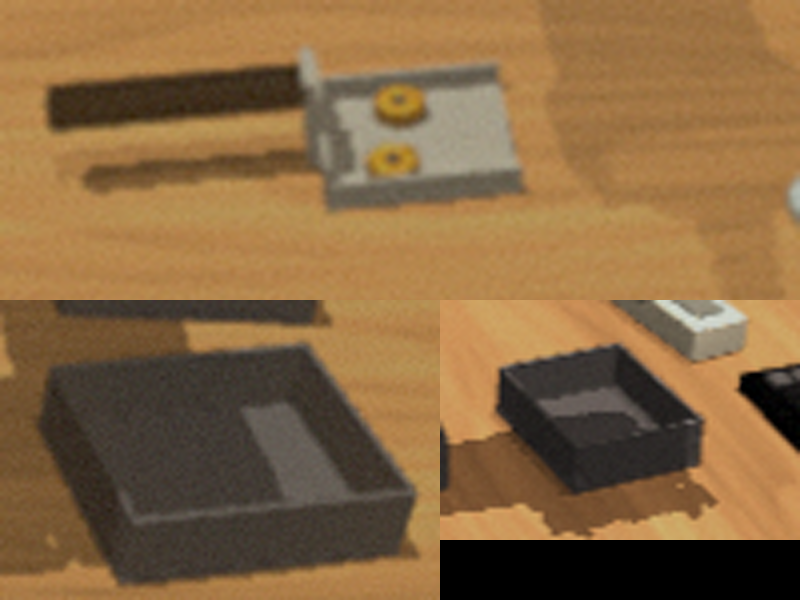

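View pics/crop2.png

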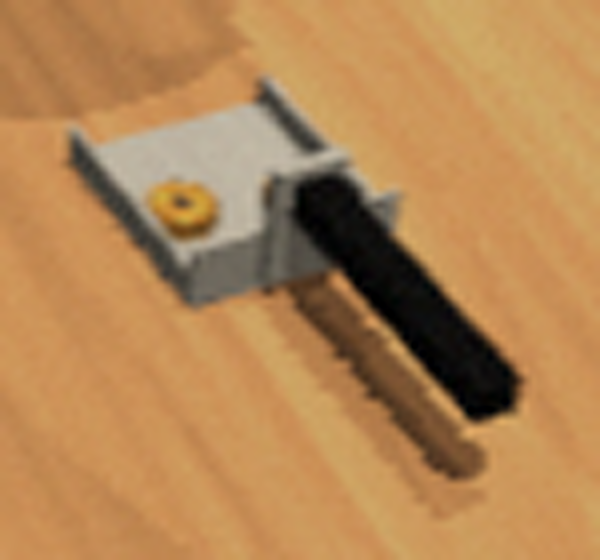

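```bash
cat > h.py <<'E'
import numpy as np,cv2
from workcell import calibration
from scipy.optimize import least_squares
def project(n,P):
    c=calibration(n);Ti=np.linalg.inv(c["T"])
    return cv2.projectPoints(np.asarray(P,float),cv2.Rodrigues(Ti[:3,:3])[0],Ti[:3,3],c["camera_matrix"],c["dist"])[0][:,0]
def place(p,P):
    P=np.asarray(P,float);c,s=np.cos(p[2]),np.sin(p[2])
    return np.c_[p[0]+c*P[:,0]-s*P[:,1],p[1]+s*P[:,0]+c*P[:,1],P[:,2]]
def fit(obs,x0):
    def r(p): return np.concatenate([(project(n,place(p,np.array(M)/1e3))-np.array(uv)).ravel() for n,M,uv in obs])
    s=least_squares(r,x0,loss="soft_l1"); print(s.x.round(4),np.degrees(s.x[2]).round(2)); print(r(s.x).reshape(-1,2).round(1).tolist()); return s.x
E
python3 - <<'E'
from h import *
a=lambda L,s,o:np.array(L)/s+np.array(o)
fit([("scene",[(45,-40,0),(-45,-40,0),(45,40,15),(45,-40,15),(-166,9,50),(-166,-9,34)],a([(525,190),(330,208),(497,65),(520,172),(49,88),(51,128)],5,(185,230))),
("side",[(45,40,15),(45,40,0),(-45,40,0),(45,-40,15),(-166,9,34),(-166,-9,50)],a([(70,130),(72,160),(190,305),(265,78),(483,418),(520,380)],8,(290,215)))],[.6,-.2,1.57])
fit([("scene",[(-60,-75,45),(-60,75,45),(60,75,45),(60,-75,45),(60,-75,0),(60,75,0),(-60,-75,0)],a([(50,368),(308,345),(413,492),(133,520),(120,583),(405,553),(42,427)],4,(390,170))),
("side",[(-60,75,45),(60,75,45),(60,-75,45),(-60,-75,45),(-60,-75,0),(60,-75,0)],a([(500,370),(620,345),(703,422),(575,448),(575,492),(700,465)],4,(160,60)))],[.7,.2,0])
E
```

```text
[ 0.5267 -0.159   1.6628] 95.27
[[-0.6, 1.0], [-0.9, 1.3], [-0.0, -0.5], [0.5, -0.4], [-1.1, -0.5], [-0.9, 2.1], [-0.5, -1.4], [-1.0, -1.0], [-0.3, -0.4], [-0.2, -1.7], [-1.6, 0.3], [0.6, -1.7]]
[0.6568 0.2121 0.0758] 4.34
[[-0.5, -0.6], [-0.1, -0.7], [1.8, 0.8], [0.0, 1.1], [-0.5, 1.3], [-1.9, 1.5], [-1.4, 0.1], [-1.2, -1.8], [-0.7, -1.7], [-0.1, -1.5], [-0.2, -1.0], [-1.0, -0.2], [-0.6, -0.6]]
```

```bash
cat >> h.py <<'E'
from scipy.spatial.transform import Rotation as Ro, Slerp
Sc=np.array([.5267,-.159,0]);Sy=np.radians(95.27)
def tool(grip,yaw,tilt,back=.019):   # grip point on handle, handle heading, forward lean of fingers (rad)
    R=Ro.from_euler('z',yaw)*Ro.from_euler('x',np.pi)*Ro.from_euler('y',tilt)
    return np.array(grip)+back*R.as_matrix()[:,2],R
def now():
    from workcell import bot
    s=bot.observe();print("t",s["clock"],s["position"].round(4),s["tool_rot"].round(4),s["force"].round(1),s["grip_width"].round(4))
    return s["position"],Ro.from_euler('xyz',s["tool_rot"])
def rows(poses):
    for (p,R),(q,S) in zip(poses,poses[1:]):
        print((R.inv().apply(q-p)/.8).round(4).tolist(),((R.inv()*S).as_rotvec()/np.pi).round(4).tolist())
def line(A,B,n):
    sl=Slerp([0,1],Ro.concatenate([A[1],B[1]]));return [(A[0]+(B[0]-A[0])*t,sl(t)) for t in np.linspace(0,1,n+1)]
E
python3 - <<'E'
from h import *
u=np.array([np.cos(Sy),np.sin(Sy),0]);t=np.radians(20)
g=Sc-.095*u+[0,0,.041]
G=tool(g,Sy,t);pre=(G[0]-.09*G[1].as_matrix()[:,2],G[1])
print(G[0],G[1].as_euler('xyz'),pre[0])
rows(line(now(),pre,9));print();rows([pre,G])
E
```

```text
[ 0.5348288  -0.24712751  0.02314584] [ 3.14159265 -0.34906585  1.66277518] [ 0.53765609 -0.27777921  0.10771818]Traceback (most recent call last):
  File "<stdin>", line 6, in <module>
  File "h.py", line 20, in now
    s=bot.observe();print("t",s["clock"],s["position"].round(4),s["tool_rot"].round(4),s["force"].round(1),s["grip_width"].round(4))
                                                                                                           ^^^^^^^^^^^^^^^^^^^^^
AttributeError: 'float' object has no attribute 'round'
```

```bash
sed -i 's/s\["grip_width"\].round(4)/round(s["grip_width"],4)/' h.py
python3 - <<'E'
from h import *
u=np.array([np.cos(Sy),np.sin(Sy),0]);t=np.radians(20)
g=Sc-.095*u+[0,0,.041]
G=tool(g,Sy,t);pre=(G[0]-.09*G[1].as_matrix()[:,2],G[1])
rows(line(now(),pre,9));print();rows([pre,G])
E
```

```text
t 0.1 [0.6247 0.     0.2308] [-3.1406  0.      1.5708] [-0.9 -0.1 -1.2] 0.0853
[-0.0386, -0.0121, 0.0171] [0.0005, 0.0123, -0.0032]
[-0.0391, -0.0124, 0.0156] [0.0005, 0.0123, -0.0032]
[-0.0395, -0.0128, 0.0141] [0.0005, 0.0123, -0.0032]
[-0.0399, -0.0132, 0.0126] [0.0005, 0.0123, -0.0032]
[-0.0402, -0.0136, 0.0111] [0.0005, 0.0123, -0.0032]
[-0.0405, -0.014, 0.0095] [0.0005, 0.0123, -0.0032]
[-0.0407, -0.0144, 0.008] [0.0005, 0.0123, -0.0032]
[-0.0408, -0.0148, 0.0064] [0.0005, 0.0123, -0.0032]
[-0.0409, -0.0152, 0.0049] [0.0005, 0.0123, -0.0032]

[0.0, 0.0, 0.1125] [0.0, 0.0, 0.0]
```

Call:
move_arm(
  jaw=[0,0,0,0,0,0,0,0,0,0],
  dp=[
    [-0.0386,-0.0121,0.0171],
    [-0.0391,-0.0124,0.0156],
    [-0.0395,-0.0128,0.0141],
    [-0.0399,-0.0132,0.0126],
    [-0.0402,-0.0136,0.0111],
    [-0.0405,-0.014,0.0095],
    [-0.0407,-0.0144,0.008],
    [-0.0408,-0.0148,0.0064],
    [-0.0409,-0.0152,0.0049],
    [0,0,0],
  ],
  rotation=[
    [0.0005,0.0123,-0.0032],
    [0.0005,0.0123,-0.0032],
    [0.0005,0.0123,-0.0032],
    [0.0005,0.0123,-0.0032],
    [0.0005,0.0123,-0.0032],
    [0.0005,0.0123,-0.0032],
    [0.0005,0.0123,-0.0032],
    [0.0005,0.0123,-0.0032],
    [0.0005,0.0123,-0.0032],
    [0,0,0],
  ],
)

```text
clock: 1.35
position: [0.5358, -0.2809, 0.1063]
tool_rot: [-3.14, -0.349, 1.657]
force: [-0.1, 0.7, -0.7]
grip_width: 0.0856
```

```bash
python3 - <<'E'
from h import *
from workcell import grab_frame
now()
M=np.array([(45,-40,0),(45,40,0),(-51,0,53),(-166,9,50),(-166,-9,50),(-95,0,42)])/1e3
uv=project("wrist",place([*Sc[:2],Sy],M));print(uv.round(0).tolist())
im=grab_frame("wrist")
for p in uv: cv2.drawMarker(im,tuple(int(v) for v in p.round()),(0,0,255),0,8,1)
cv2.imwrite("pics/w1.png",im)
E
```

```text
t 1.35 [ 0.5358 -0.2809  0.1063] [-3.1404 -0.3487  1.6568] [-0.1  0.7 -0.7] 0.0856
[[335.0, 38.0], [231.0, 39.0], [285.0, 147.0], [271.0, 339.0], [301.0, 339.0], [285.0, 221.0]]
```

View pics/w1.png

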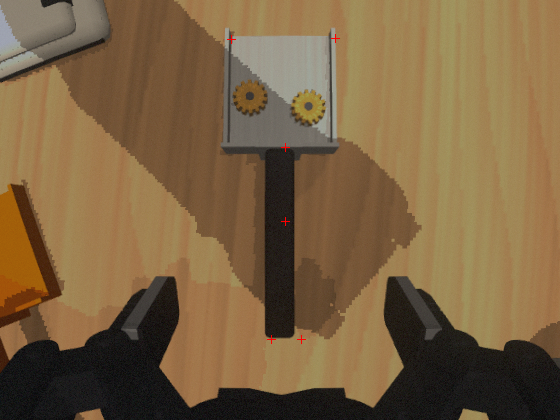

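The wrist view shows the handle at x≈265–294 px (end at row 337), both gears on the blade, and the fingers centred at about x=281. My prediction is 5 px off, so I'm refitting.

```bash
python3 - <<'E'
from h import *
p=fit([("wrist",[(45,40,15),(45,-40,15),(-45,40,25),(-45,-40,25),(-166,9,50),(-166,-9,50)],[(225,29),(335,28),(222,149),(338,148),(265,337),(294,337)])],[*Sc[:2],Sy])
Sc=np.array([*p[:2],0]);Sy=p[2]
u=np.array([np.cos(Sy),np.sin(Sy),0]);g=Sc-.095*u+[0,0,.041]
G=tool(g,Sy,np.radians(20));mid=(G[0]-.05*G[1].as_matrix()[:,2],G[1])
print(g,G[0]);rows([now(),mid]);rows([mid,G])
E
```

```text
[ 0.5249 -0.1569  1.6593] 95.07
[[0.2, -0.5], [-0.3, 0.5], [-1.1, -2.2], [0.7, -1.2], [-0.3, 1.1], [0.6, 1.1]]
[ 0.53327416 -0.25156826  0.041     ] [ 0.53270002 -0.24509529  0.02314584]
t 1.4 [ 0.5369 -0.2788  0.1072] [ 3.1414 -0.3487  1.6594] [0.3 1.1 0.2] 0.0856
[0.004, -0.0016, 0.0507] [0.0, 0.0001, 0.0001]
[-0.0, -0.0, 0.0625] [0.0, 0.0, 0.0]
```

Call:
move_arm(
  jaw=[0,0,0,0,0,0,0],
  dp=[
    [0.003,-0.0025,0.025],
    [0,0,0.025],
    [0,0,0.025],
    [0,0,0.02],
    [0,0,0.0175],
    [0,0,0],
    [0,0,0],
  ],
  rotation=[
    [0,0,0],
    [0,0,0],
    [0,0,0],
    [0,0,0],
    [0,0,0],
    [0,0,0],
    [0,0,0],
  ],
)

```text
clock: 2.28
position: [0.5334, -0.2454, 0.0249]
tool_rot: [3.139, -0.347, 1.663]
force: [-0.4, -0.6, 0.5]
grip_width: 0.0854
```

Call:
move_arm(
  jaw=[100,150,180,200,220,255,255,255,255,255],
  dp=[
    [0,0,0.001],
    [0,0,0],
    [0,0,0],
    [0,0,0],
    [0,0,0],
    [0,0,0],
    [0,0,0],
    [0,0,0],
    [0,0,0],
    [0,0,0],
  ],
  rotation=[
    [0,0,0],
    [0,0,0],
    [0,0,0],
    [0,0,0],
    [0,0,0],
    [0,0,0],
    [0,0,0],
    [0,0,0],
    [0,0,0],
    [0,0,0],
  ],
  squeeze=90,
)

```text
clock: 3.52
position: [0.533, -0.2449, 0.0238]
tool_rot: [3.14, -0.348, 1.662]
force: [-1.4, -1.0, 4.5]
grip_width: 0.0166
```

```bash
python3 - <<'E'
from h import *
from workcell import grab_frame
now()
cv2.imwrite("pics/w2.png",grab_frame("wrist")); now()
E
```

```text
t 3.525 [ 0.533  -0.2449  0.0238] [ 3.1397 -0.3478  1.6624] [-1.4 -1.   4.5] 0.0166
t 3.575 [ 0.5331 -0.2449  0.0238] [ 3.1397 -0.3478  1.6624] [-1.5 -1.6  5.1] 0.0168
```

View pics/w2.png

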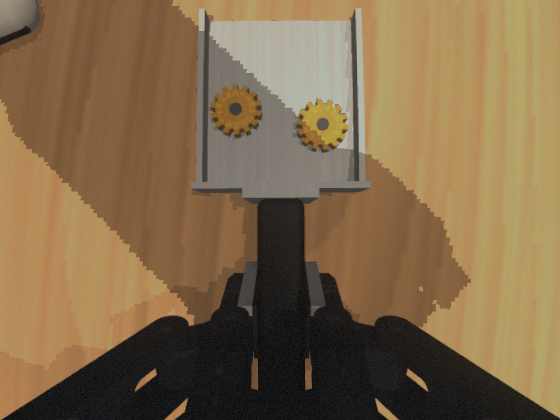

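Gripped at 16.7 mm. Both gears are aboard, at (236,110) and (323,125). The rear wall is at row ~190 and the front edge at row ~20. Next I'll refit the shovel in the tool frame and plan the lift and transfer.

```bash
cat >> h.py <<'E'
Tr=np.array([.6568,.2121,0]);Ty=np.radians(4.34)
def inv_tool(T_st,center,yaw,pitch):   # shovel pose -> tool pose; pitch>0 = nose down
    S=Ro.from_euler('z',yaw)*Ro.from_euler('y',pitch)
    return center+S.apply(T_st[0]),S*T_st[1]
def edge_pose(T_st,edge,yaw,pitch,xe=.045):
    S=Ro.from_euler('z',yaw)*Ro.from_euler('y',pitch)
    return inv_tool(T_st,np.array(edge)-S.apply([xe,0,0]),yaw,pitch)
E
python3 - <<'E'
from h import *
import pickle
p=fit([("wrist",[(45,40,15),(45,-40,15),(-45,40,25),(-45,-40,25)],[(200,10),(362,10),(193,191),(370,189)])],[*Sc[:2],Sy])
c=np.array([*p[:2],0]);S=Ro.from_euler('z',p[2]);P,R=now()
T=(S.inv().apply(P-c),S.inv()*R);print(T[0],T[1].as_euler('xyz'))
pickle.dump((T[0],T[1].as_quat(),c,p[2]),open("T.pkl","wb"))
a=Ro.from_euler('z',Ty);rim=Tr+a.apply([0,-.075,.045])
up=inv_tool(T,c+[0,0,.09],p[2],0)
hov=edge_pose(T,rim+a.apply([0,-.03,.03]),Ty+np.pi/2,0)
print("rim",rim,"hov",hov[0]);print("up");rows(line((P,R),up,8));print("go");L=line(up,hov,18);rows(L[:3]);print('...');rows(L[-3:])
E
```

```text
[ 0.525  -0.1595  1.667 ] 95.51
[[0.1, 0.7], [-0.3, 0.2], [-0.9, -1.1], [1.8, 0.1]]
t 3.575 [ 0.5331 -0.2449  0.0238] [ 3.1397 -0.3478  1.6624] [-1.5 -1.6  5.1] 0.0168
[-0.08579399  0.00013735  0.0237835 ] [ 3.13969947 -0.34780922 -0.0045836 ]
rim [0.66247562 0.13731506 0.045     ] hov [ 0.67450672 -0.02302825  0.0987835 ]
up
[0.0048, 0.0, -0.0132] [0.0, 0.0, 0.0]
[0.0048, 0.0, -0.0132] [0.0, 0.0, 0.0]
[0.0048, 0.0, -0.0132] [-0.0, 0.0, -0.0]
[0.0048, 0.0, -0.0132] [0.0, -0.0, 0.0]
[0.0048, 0.0, -0.0132] [0.0, 0.0, 0.0]
[0.0048, 0.0, -0.0132] [-0.0, 0.0, 0.0]
[0.0048, 0.0, -0.0132] [-0.0, -0.0, -0.0]
[0.0048, 0.0, -0.0132] [0.0, 0.0, 0.0]
go
[0.0132, 0.0112, 0.0059] [-0.0001, -0.0, 0.0003]
[0.0132, 0.0112, 0.0059] [-0.0001, -0.0, 0.0003]
...
[0.0134, 0.0109, 0.006] [-0.0001, -0.0, 0.0003]
[0.0134, 0.0109, 0.006] [-0.0001, -0.0, 0.0003]
```

Call:
move_arm(
  jaw=[255,255,255,255,255,255,255,255,255,255],
  dp=[
    [0.0019,0,-0.0053],
    [0.0038,0,-0.0106],
    [0.0048,0,-0.0132],
    [0.0058,0,-0.0158],
    [0.0062,0,-0.0172],
    [0.0058,0,-0.0158],
    [0.0048,0,-0.0132],
    [0.0034,0,-0.0092],
    [0.0019,0,-0.0053],
    [0,0,0],
  ],
  rotation=[
    [0,0,0],
    [0,0,0],
    [0,0,0],
    [0,0,0],
    [0,0,0],
    [0,0,0],
    [0,0,0],
    [0,0,0],
    [0,0,0],
    [0,0,0],
  ],
  squeeze=120,
)

```text
clock: 4.82
position: [0.5329, -0.2448, 0.1137]
tool_rot: [3.14, -0.348, 1.663]
force: [-0.0, -1.4, -2.1]
grip_width: 0.0158
```

```bash
python3 - <<'E'
from h import *
from workcell import grab_frame
now()
cv2.imwrite("pics/w3.png",grab_frame("wrist"));im=cv2.imread("pics/w3.png")
for k in("w2","w3"):
    i=cv2.imread(f"pics/{k}.png");i[150:]=i[150:]
a=cv2.imread("pics/w2.png")[0:210,180:380];b=im[0:210,180:380]
cv2.imwrite("pics/cmp.png",cv2.resize(np.hstack([a,b]),None,fx=2,fy=2))
E
```

```text
t 4.825 [ 0.5329 -0.2448  0.1137] [ 3.1398 -0.3479  1.6625] [-0.  -1.4 -2.1] 0.0158
```

View pics/cmp.png

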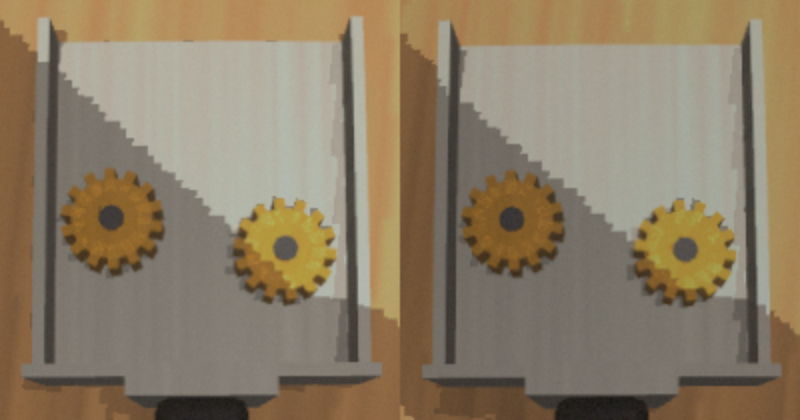

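Call:
move_arm(
  jaw=[255,255,255,255,255,255,255,255,255,255],
  dp=[
    [0.004,0.0034,0.0018],
    [0.0079,0.0067,0.0035],
    [0.0119,0.0101,0.0053],
    [0.0132,0.0112,0.0059],
    [0.0132,0.0112,0.0059],
    [0.0132,0.0112,0.0059],
    [0.0133,0.0111,0.0059],
    [0.0133,0.0111,0.0059],
    [0.0133,0.0111,0.0059],
    [0.0133,0.0111,0.0059],
  ],
  rotation=[
    [0,0,0.0002],
    [0,0,0.0003],
    [0,0,0.0003],
    [0,0,0.0003],
    [0,0,0.0003],
    [0,0,0.0003],
    [0,0,0.0003],
    [0,0,0.0003],
    [0,0,0.0003],
    [0,0,0.0003],
  ],
)

```text
clock: 6.12
position: [0.6028, -0.1356, 0.1063]
tool_rot: [-3.14, -0.348, 1.653]
force: [0.6, -0.3, -2.3]
grip_width: 0.0162
```

Call:
move_arm(
  jaw=[255,255,255,255,255,255,255,255,255,255],
  dp=[
    [0.0133,0.011,0.006],
    [0.0133,0.011,0.006],
    [0.0133,0.011,0.006],
    [0.0133,0.011,0.006],
    [0.0133,0.011,0.006],
    [0.0133,0.011,0.006],
    [0.0133,0.011,0.006],
    [0.012,0.01,0.0054],
    [0.009,0.0075,0.004],
    [0.004,0.003,0.002],
  ],
  rotation=[
    [0,0,0.0003],
    [0,0,0.0003],
    [0,0,0.0003],
    [0,0,0.0003],
    [0,0,0.0003],
    [0,0,0.0003],
    [0,0,0.0003],
    [0,0,0.0003],
    [0,0,0.0003],
    [0,0,0.0001],
  ],
)

```text
clock: 7.38
position: [0.6721, -0.0266, 0.0982]
tool_rot: [-3.137, -0.348, 1.644]
force: [0.2, -0.7, -2.4]
grip_width: 0.016
```

```bash
python3 - <<'E'
from h import *
from workcell import grab_frame,bot
now();cv2.imwrite("pics/w4.png",grab_frame("wrist"))
M=np.array([(-60,-75,45),(60,-75,45),(-60,75,45),(60,75,45),(-56,-71,45),(56,-71,45)])/1e3
print(project("wrist",place([*Tr[:2],Ty],M)).round(0).tolist());now()
E
```

```text
t 7.375 [ 0.6721 -0.0266  0.0982] [-3.1369 -0.348   1.6438] [ 0.2 -0.7 -2.4] 0.016
[[191.0, 2.0], [382.0, 2.0], [202.0, -179.0], [369.0, -179.0], [197.0, -4.0], [375.0, -4.0]]
t 7.425 [ 0.6722 -0.0264  0.0981] [-3.1369 -0.3481  1.6439] [-0.   0.5 -1.9] 0.016
```

View pics/w4.png

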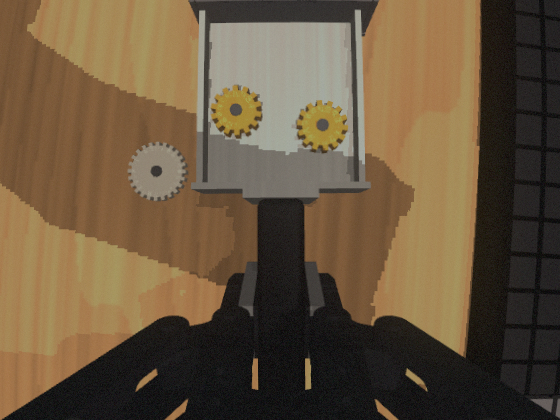

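The near rim's corners are at (190,2) and (378,1), within about 3 px of prediction, and both gears are aboard. Next: move the edge over the rim with a slight nose-down, then lower.

```bash
cat > plan.py <<'E'
from h import *
import pickle
q=pickle.load(open("T.pkl","rb"));T=(q[0],Ro.from_quat(q[1]));T=(Ro.from_euler('y',np.radians(-1)).apply(T[0]),Ro.from_euler('y',np.radians(-1))*T[1]) # 1 deg droop
a=Ro.from_euler('z',Ty);rim=Tr+a.apply([0,-.075,.045]);yaw=Ty+np.pi/2
E
python3 - <<'E'
from plan import *
N=now()
A=edge_pose(T,rim+a.apply([0,.006,.010]),yaw,np.radians(4))
B=edge_pose(T,rim+a.apply([0,.006,.0]),yaw,np.radians(4))
print(A[0],B[0]);L=line(N,A,8);rows(L[:3]);rows(L[-2:]);print("down 10mm:");rows([A,B])
E
```

```text
t 7.425 [ 0.6722 -0.0264  0.0981] [-3.1369 -0.3481  1.6439] [-0.   0.5 -1.9] 0.016
[0.67167104 0.01433623 0.08638006] [0.67167104 0.01433623 0.07638006]
[0.0054, 0.0004, 0.0039] [-0.0003, -0.0021, 0.0001]
[0.0054, 0.0004, 0.0039] [-0.0003, -0.0021, 0.0001]
[0.0055, 0.0004, 0.0036] [-0.0003, -0.0021, 0.0001]
down 10mm:
[-0.0036, -0.0, 0.012] [0.0, 0.0, 0.0]
```

Call:
move_arm(
  jaw=[255,255,255,255,255,255,255,255,255,255],
  dp=[
    [0.0027,0.0002,0.002],
    [0.0054,0.0004,0.0039],
    [0.0054,0.0004,0.0039],
    [0.0054,0.0004,0.0039],
    [0.0055,0.0004,0.0038],
    [0.0055,0.0004,0.0037],
    [0.0055,0.0004,0.0036],
    [0.0055,0.0004,0.0036],
    [0.0027,0.0002,0.0018],
    [0,0,0],
  ],
  rotation=[
    [-0.0002,-0.001,0],
    [-0.0003,-0.0021,0.0001],
    [-0.0003,-0.0021,0.0001],
    [-0.0003,-0.0021,0.0001],
    [-0.0003,-0.0021,0.0001],
    [-0.0003,-0.0021,0.0001],
    [-0.0003,-0.0021,0.0001],
    [-0.0003,-0.0021,0.0001],
    [-0.0002,-0.001,0],
    [0,0,0],
  ],
)

```text
clock: 8.68
position: [0.6714, 0.0138, 0.0864]
tool_rot: [3.139, -0.295, 1.642]
force: [-0.3, 0.0, -2.0]
grip_width: 0.0158
```

```bash
python3 - <<'E'
from plan import *
from workcell import grab_frame
N=now()
rows([N,edge_pose(T,rim+a.apply([0,.006,.0]),yaw,np.radians(4))])
w=cv2.resize(grab_frame("wrist")[0:200,150:400],None,fx=1.6,fy=1.6)
s=cv2.resize(grab_frame("side")[120:220,260:390],None,fx=3,fy=3);
D=np.zeros((600,790,3),np.uint8);D[:320,:400]=w;D[:300,400:790]=s
D[320:590,:480]=cv2.resize(grab_frame("scene")[220:310,350:510],None,fx=3,fy=3)
cv2.imwrite("pics/c5.png",D);now()
E
```

```text
t 8.675 [0.6714 0.0138 0.0864] [ 3.1391 -0.2954  1.6415] [-0.3  0.  -2. ] 0.0158
[-0.0031, 0.0003, 0.0122] [0.0001, 0.0, -0.0002]
t 8.825 [0.6715 0.0132 0.0865] [ 3.1391 -0.2953  1.6408] [-1.   0.2 -1.4] 0.0161
```

View pics/c5.png

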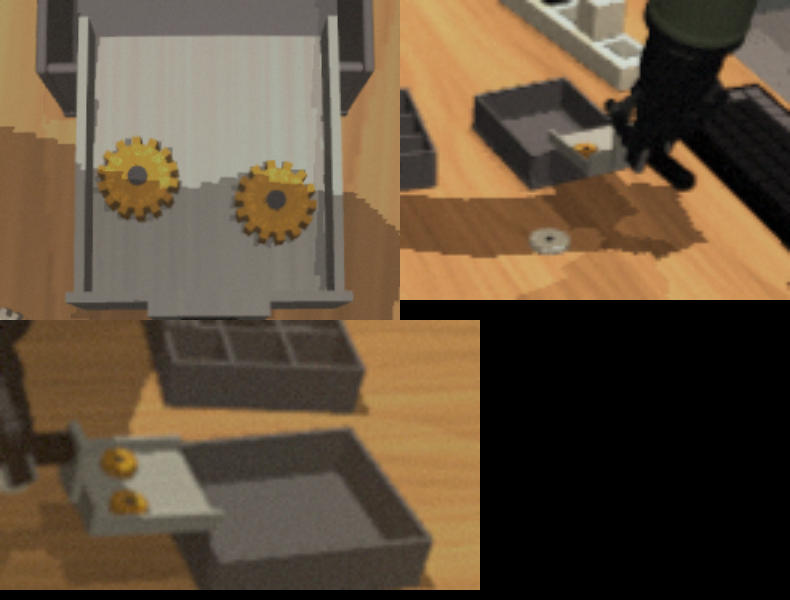

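Both gears are aboard and the front edge is just over the rim, about 10 mm above it. I'll lower in small steps while watching the force.

Call:
move_arm(
  jaw=[255,255,255,255,255],
  dp=[
    [-0.0008,0,0.0024],
    [-0.0008,0,0.0024],
    [-0.0008,0,0.0024],
    [-0.0004,0,0.0012],
    [0,0,0],
  ],
  rotation=[
    [0,0,0],
    [0,0,0],
    [0,0,0],
    [0,0,0],
    [0,0,0],
  ],
)

```text
clock: 9.45
position: [0.6715, 0.0134, 0.0793]
tool_rot: [3.139, -0.295, 1.641]
force: [0.4, -0.5, -2.1]
grip_width: 0.0162
```

```bash
python3 - <<'E'
from plan import *
from workcell import grab_frame
N=now()
print("rim px",project("wrist",place([*Tr[:2],Ty],np.array([(-60,-75,45),(60,-75,45)])/1e3)).round(1).tolist())
S=N[1]*T[1].inv();c=N[0]-S.apply(T[0]);e=c+S.apply([.045,0,0])
print("edge in tray frame",a.inv().apply(e-Tr),"pitch",S.as_euler('ZYX',degrees=True))
print("edge px",project("wrist",[e]).round(1))
cv2.imwrite("pics/w6.png",grab_frame("wrist"))
E
```

```text
t 9.45 [0.6715 0.0134 0.0793] [ 3.1393 -0.2955  1.6411] [ 0.4 -0.5 -2.1] 0.0162
rim px [[171.2, 39.8], [390.9, 38.8]]
edge in tray frame [-0.00013741 -0.06995057  0.04791106] pitch [ 9.42799501e+01  3.99985585e+00 -1.04625400e-02]
edge px [[280.9  26.3]]
```

Call:
move_arm(
  jaw=[255,255,255,255],
  dp=[
    [-0.0004,0,0.0012],
    [-0.0004,0,0.0012],
    [0,0,0],
    [0,0,0],
  ],
  rotation=[
    [0,0,0],
    [0,0,0],
    [0,0,0],
    [0,0,0],
  ],
)

```text
clock: 10.0
position: [0.6715, 0.0133, 0.0774]
tool_rot: [3.139, -0.295, 1.641]
force: [-0.5, 0.9, -2.9]
grip_width: 0.0158
```

Call:
move_arm(
  jaw=[255,255,255],
  dp=[
    [-0.0004,0,0.0012],
    [0,0,0],
    [0,0,0],
  ],
  rotation=[
    [0,0,0],
    [0,0,0],
    [0,0,0],
  ],
)

```text
clock: 10.38
position: [0.6715, 0.0133, 0.0763]
tool_rot: [3.139, -0.295, 1.641]
force: [-0.6, 0.3, -2.4]
grip_width: 0.0162
```

Call:
move_arm(
  jaw=[255,255,255],
  dp=[
    [-0.0004,0,0.0012],
    [0,0,0],
    [0,0,0],
  ],
  rotation=[
    [0,0,0],
    [0,0,0],
    [0,0,0],
  ],
)

```text
clock: 10.75
position: [0.6716, 0.0133, 0.0754]
tool_rot: [3.139, -0.295, 1.641]
force: [-0.5, 0.1, 0.4]
grip_width: 0.0162
```

Call:
move_arm(
  jaw=[255,255,255],
  dp=[
    [-0.0003,0,0.001],
    [0,0,0],
    [0,0,0],
  ],
  rotation=[
    [0,0,0],
    [0,0,0],
    [0,0,0],
  ],
)

```text
clock: 11.12
position: [0.6716, 0.0133, 0.0746]
tool_rot: [3.139, -0.295, 1.641]
force: [1.2, -2.1, 1.7]
grip_width: 0.0163
```

```bash
python3 - <<'E'
from plan import *
from workcell import grab_frame
N=now()
cv2.imwrite("pics/w7.png",grab_frame("wrist"))
S=N[1]*T[1].inv();c=N[0]-S.apply(T[0])
# pivot: underside point over outer rim corner, x where it meets the rim
xe=.039; e=c+S.apply([xe,0,0]); print("pivot tray frame",a.inv().apply(e-Tr))
P=[N]
for d in np.linspace(4,44,11)[1:]: P.append(edge_pose(T,e,yaw,np.radians(d),xe))
P[0]=edge_pose(T,e,yaw,np.radians(4),xe)
rows(P); print(P[-1][0])
E
```

```text
t 11.125 [0.6716 0.0133 0.0746] [ 3.1389 -0.2954  1.6412] [ 1.2 -2.1  1.7] 0.0163
pivot tray frame [ 1.60679481e-05 -7.60640064e-02  4.36270824e-02]
[0.006, 0.0, -0.0093] [-0.0001, -0.0222, -0.0001]
[0.006, 0.0, -0.0093] [-0.0001, -0.0222, -0.0001]
[0.006, 0.0, -0.0093] [-0.0001, -0.0222, -0.0001]
[0.006, 0.0, -0.0093] [-0.0001, -0.0222, -0.0001]
[0.006, 0.0, -0.0093] [-0.0001, -0.0222, -0.0001]
[0.006, 0.0, -0.0093] [-0.0001, -0.0222, -0.0001]
[0.006, 0.0, -0.0093] [-0.0001, -0.0222, -0.0001]
[0.006, 0.0, -0.0093] [-0.0001, -0.0222, -0.0001]
[0.006, 0.0, -0.0093] [-0.0001, -0.0222, -0.0001]
[0.006, 0.0, -0.0093] [-0.0001, -0.0222, -0.0001]
[0.66807901 0.06187908 0.14662427]
```

```bash
python3 - <<'E'
from plan import *
N=now();S=N[1]*T[1].inv();c=N[0]-S.apply(T[0]);xe=.044;e=c+S.apply([xe,0,0])
P=[edge_pose(T,e,yaw,np.radians(d),xe) for d in np.linspace(4,44,17)]
rows(P[:3]); print(P[10][0],P[-1][0])
E
```

```text
t 11.175 [0.6716 0.0132 0.0746] [ 3.1389 -0.2954  1.6411] [ 0.9 -2.6  2.6] 0.0163
[0.0038, 0.0, -0.0061] [-0.0001, -0.0139, -0.0]
[0.0038, 0.0, -0.0061] [-0.0001, -0.0139, -0.0]
[0.66987555 0.03843945 0.12589552] [0.66799179 0.06326086 0.14975695]
```

Call:
move_arm(
  jaw=[255,255,255,255,255],
  dp=[
    [0.0038,0,-0.0061],
    [0.0038,0,-0.0061],
    [0.0038,0,-0.0061],
    [0.0038,0,-0.0061],
    [0.0038,0,-0.0061],
  ],
  rotation=[
    [0,-0.0139,0],
    [0,-0.0139,0],
    [0,-0.0139,0],
    [0,-0.0139,0],
    [0,-0.0139,0],
  ],
)

```text
clock: 11.8
position: [0.6708, 0.0233, 0.1018]
tool_rot: [3.139, -0.076, 1.641]
force: [-0.6, -0.0, 1.0]
grip_width: 0.0162
```

Call:
move_arm(
  jaw=[255,255,255,255,255,255],
  dp=[
    [0.0038,0,-0.0061],
    [0.0038,0,-0.0061],
    [0.0038,0,-0.0061],
    [0.0038,0,-0.0061],
    [0.0038,0,-0.0061],
    [0.0038,0,-0.0061],
  ],
  rotation=[
    [0,-0.0139,0],
    [0,-0.0139,0],
    [0,-0.0139,0],
    [0,-0.0139,0],
    [0,-0.0139,0],
    [0,-0.0139,0],
  ],
)

```text
clock: 12.55
position: [0.6693, 0.0427, 0.1302]
tool_rot: [3.139, 0.186, 1.64]
force: [-0.2, 0.7, -0.5]
grip_width: 0.016
```

Call:
move_arm(
  jaw=[255,255,255,255,255,255,255,255],
  dp=[
    [0.0038,0,-0.0061],
    [0.0038,0,-0.0061],
    [0.0038,0,-0.0061],
    [0.0038,0,-0.0061],
    [0.0038,0,-0.0061],
    [0,0,0],
    [0,0,0],
    [0,0,0],
  ],
  rotation=[
    [0,-0.0139,0],
    [0,-0.0139,0],
    [0,-0.0139,0],
    [0,-0.0139,0],
    [0,-0.0139,0],
    [0,0,0],
    [0,0,0],
    [0,0,0],
  ],
)

```text
clock: 13.55
position: [0.6679, 0.0628, 0.1495]
tool_rot: [3.139, 0.403, 1.639]
force: [-0.1, 1.0, -1.8]
grip_width: 0.0161
```

```bash
python3 - <<'E'
from plan import *
from workcell import grab_frame
N=now()
w=cv2.resize(grab_frame("wrist")[0:200,150:400],None,fx=1.6,fy=1.6)
s=cv2.resize(grab_frame("side")[120:220,260:390],None,fx=3,fy=3);
D=np.zeros((600,790,3),np.uint8);D[:320,:400]=w;D[:300,400:790]=s
D[320:590,:480]=cv2.resize(grab_frame("scene")[220:310,350:510],None,fx=3,fy=3)
cv2.imwrite("pics/c8.png",D)
E
```

```text
t 13.55 [0.6679 0.0628 0.1495] [3.139  0.4026 1.6386] [-0.1  1.  -1.8] 0.0161
```

View pics/c8.png

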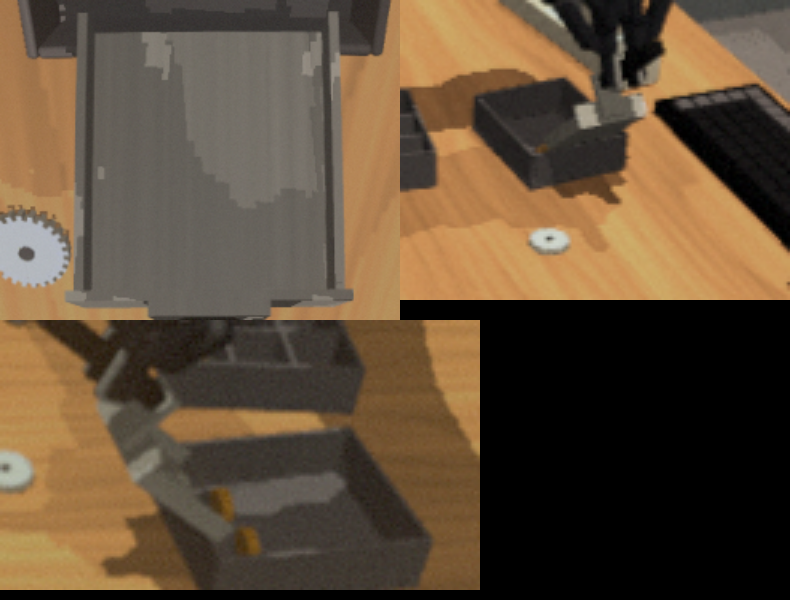

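Blade empty. Both gears show inside the tray at scene crop (222,505) and (248,540), tilted just in front of the blade edge. I'll withdraw along the blade axis and plan the return.

```bash
python3 - <<'E'
from plan import *
N=now();S=N[1]*T[1].inv();c=N[0]-S.apply(T[0]);print(c,S.as_euler('ZYX',degrees=True))
B=inv_tool(T,c+S.apply([-.06,0,0])+[0,0,.03],yaw,np.radians(44))
L=line(N,B,8);rows(L[:2])
c0=q[2];y0=q[3]
U=inv_tool(T,c0+[0,0,.08],y0,0)
print("ret");rows(line(B,U,20));print(U[0],c0)
H=inv_tool(T,c0+[0,0,.004],y0,0);rows(line(U,H,8)[:2])
E
```

```text
t 13.7 [0.6679 0.0628 0.1495] [3.1389 0.4029 1.6387] [-0.9  1.  -0. ] 0.016
[0.66451915 0.10920577 0.07360411] [94.23459081 44.01457     0.19222249]
[-0.0106, 0.0001, -0.0077] [-0.0002, 0.0, -0.0001]
ret
[-0.0117, -0.0098, 0.013] [0.0, 0.0122, -0.0003]
[-0.0122, -0.0099, 0.0126] [0.0, 0.0122, -0.0003]
[-0.0127, -0.0099, 0.0121] [0.0, 0.0122, -0.0003]
[-0.0131, -0.0099, 0.0116] [0.0, 0.0122, -0.0003]
[-0.0135, -0.0099, 0.0111] [0.0, 0.0122, -0.0003]
[-0.014, -0.0099, 0.0106] [0.0, 0.0122, -0.0003]
[-0.0143, -0.0099, 0.01] [0.0, 0.0122, -0.0003]
[-0.0147, -0.0099, 0.0095] [0.0, 0.0122, -0.0003]
[-0.015, -0.0099, 0.0089] [0.0, 0.0122, -0.0003]
[-0.0154, -0.0099, 0.0083] [0.0, 0.0122, -0.0003]
[-0.0157, -0.01, 0.0077] [0.0, 0.0122, -0.0003]
[-0.0159, -0.01, 0.0071] [0.0, 0.0122, -0.0003]
[-0.0162, -0.01, 0.0065] [0.0, 0.0122, -0.0003]
[-0.0164, -0.01, 0.0059] [0.0, 0.0122, -0.0003]
[-0.0166, -0.01, 0.0052] [0.0, 0.0122, -0.0003]
[-0.0168, -0.01, 0.0046] [0.0, 0.0122, -0.0003]
[-0.017, -0.01, 0.0039] [0.0, 0.0122, -0.0003]
[-0.0171, -0.0101, 0.0033] [0.0, 0.0122, -0.0003]
[-0.0172, -0.0101, 0.0026] [0.0, 0.0122, -0.0003]
[-0.0173, -0.0101, 0.002] [0.0, 0.0122, -0.0003]
[ 0.5330961  -0.24530806  0.10228257] [ 0.52495486 -0.15949728  0.        ]
[-0.0042, -0.0, 0.0111] [0.0, 0.0, 0.0]
```

Call:
move_arm(
  jaw=[255,255,255,255,255,255,255,255,255],
  dp=[
    [-0.0053,0,-0.0038],
    [-0.0106,0,-0.0077],
    [-0.0106,0,-0.0077],
    [-0.0106,0,-0.0077],
    [-0.0106,0,-0.0077],
    [-0.0106,0,-0.0077],
    [-0.0106,0,-0.0077],
    [-0.0106,0,-0.0077],
    [-0.0053,0,-0.0038],
  ],
  rotation=[
    [0,0,0],
    [0,0,0],
    [0,0,0],
    [0,0,0],
    [0,0,0],
    [0,0,0],
    [0,0,0],
    [0,0,0],
    [0,0,0],
  ],
)

```text
clock: 14.82
position: [0.6708, 0.0198, 0.222]
tool_rot: [3.138, 0.403, 1.639]
force: [0.9, -0.1, -3.2]
grip_width: 0.0161
```

```bash
python3 - <<'E'
from plan import *
from workcell import grab_frame
N=now()
w=cv2.resize(grab_frame("wrist")[0:200,130:420],None,fx=1.36,fy=1.36)
s=cv2.resize(grab_frame("side")[120:220,260:390],None,fx=3,fy=3);
D=np.zeros((600,790,3),np.uint8);D[:w.shape[0],:w.shape[1]]=w;D[:300,400:790]=s
D[320:590,:480]=cv2.resize(grab_frame("scene")[220:310,350:510],None,fx=3,fy=3)
cv2.imwrite("pics/c9.png",D)
E
```

```text
t 14.825 [0.6708 0.0198 0.222 ] [3.1385 0.4032 1.6388] [ 0.9 -0.1 -3.2] 0.0161
```

View pics/c9.png

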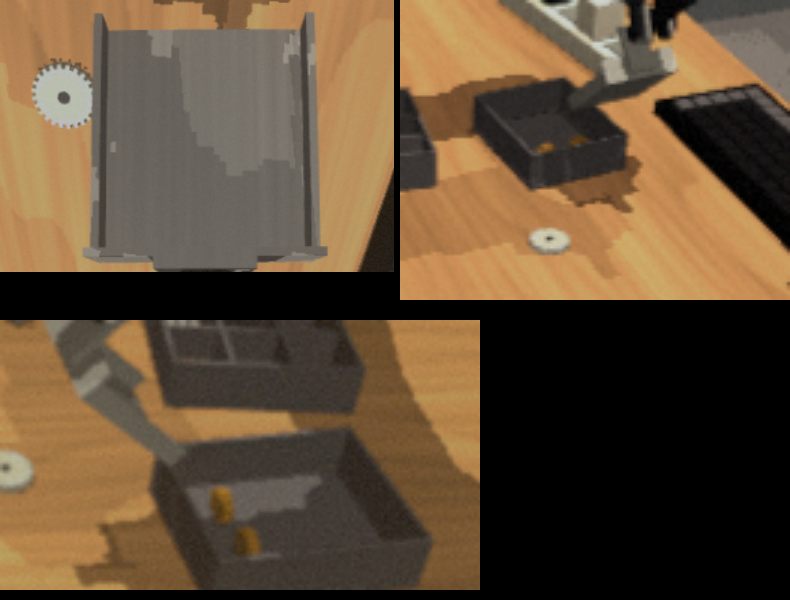

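Both gears are in the tray, near its wall, and the shovel is empty and clear. Now returning it.

Call:
move_arm(
  jaw=[255,255,255,255,255,255,255,255,255,255],
  dp=[
    [-0.0117,-0.0098,0.013],
    [-0.0122,-0.0099,0.0126],
    [-0.0127,-0.0099,0.0121],
    [-0.0131,-0.0099,0.0116],
    [-0.0135,-0.0099,0.0111],
    [-0.014,-0.0099,0.0106],
    [-0.0143,-0.0099,0.01],
    [-0.0147,-0.0099,0.0095],
    [-0.015,-0.0099,0.0089],
    [-0.0154,-0.0099,0.0083],
  ],
  rotation=[
    [0,0.0122,-0.0003],
    [0,0.0122,-0.0003],
    [0,0.0122,-0.0003],
    [0,0.0122,-0.0003],
    [0,0.0122,-0.0003],
    [0,0.0122,-0.0003],
    [0,0.0122,-0.0003],
    [0,0.0122,-0.0003],
    [0,0.0122,-0.0003],
    [0,0.0122,-0.0003],
  ],
)

```text
clock: 16.23
position: [0.6008, -0.1122, 0.1615]
tool_rot: [-3.142, 0.019, 1.65]
force: [-0.6, 0.5, -1.8]
grip_width: 0.016
```

Call:
move_arm(
  jaw=[255,255,255,255,255,255,255,255,255,255],
  dp=[
    [-0.0157,-0.01,0.0077],
    [-0.0159,-0.01,0.0071],
    [-0.0162,-0.01,0.0065],
    [-0.0164,-0.01,0.0059],
    [-0.0166,-0.01,0.0052],
    [-0.0168,-0.01,0.0046],
    [-0.017,-0.01,0.0039],
    [-0.0171,-0.0101,0.0033],
    [-0.0172,-0.0101,0.0026],
    [-0.0173,-0.0101,0.002],
  ],
  rotation=[
    [0,0.0122,-0.0003],
    [0,0.0122,-0.0003],
    [0,0.0122,-0.0003],
    [0,0.0122,-0.0003],
    [0,0.0122,-0.0003],
    [0,0.0122,-0.0003],
    [0,0.0122,-0.0003],
    [0,0.0122,-0.0003],
    [0,0.0122,-0.0003],
    [0,0.0122,-0.0003],
  ],
)

```text
clock: 17.48
position: [0.5315, -0.2448, 0.1023]
tool_rot: [3.14, -0.365, 1.66]
force: [0.9, -0.1, -1.9]
grip_width: 0.0158
```

Call:
move_arm(
  jaw=[255,255],
  dp=[
    [0,0,0],
    [0,0,0],
  ],
  rotation=[
    [0,0,0],
    [0,0,0],
  ],
)

```text
clock: 17.73
position: [0.5321, -0.2437, 0.1028]
tool_rot: [3.139, -0.363, 1.66]
force: [0.3, 0.3, -1.2]
grip_width: 0.0157
```

```bash
python3 - <<'E'
from plan import *
N=now();H=inv_tool(T,q[2]+[0,0,.004],q[3],0);print(H[0]);rows(line(N,H,8)[:2])
S=N[1]*T[1].inv();print(S.as_euler('ZYX',degrees=True))
E
```

```text
t 17.725 [ 0.5321 -0.2437  0.1028] [ 3.1394 -0.3632  1.6603] [ 0.3  0.3 -1.2] 0.0157
[ 0.5330961  -0.24530806  0.02628257]
[-0.0045, 0.0001, 0.0111] [0.0, 0.0001, -0.0001]
[ 9.53866992e+01  1.15794719e-01 -2.12936682e-02]
```

Call:
move_arm(
  jaw=[255,255,255,255,255,255,255,255,255,255],
  dp=[
    [-0.0043,0,0.0111],
    [-0.0043,0,0.0111],
    [-0.0043,0,0.0111],
    [-0.0043,0,0.0111],
    [-0.0043,0,0.0111],
    [-0.0043,0,0.0111],
    [-0.0043,0,0.0111],
    [-0.0032,0,0.0083],
    [-0.0011,0,0.0028],
    [0,0,0],
  ],
  rotation=[
    [0,0,0],
    [0,0,0],
    [0,0,0],
    [0,0,0],
    [0,0,0],
    [0,0,0],
    [0,0,0],
    [0,0,0],
    [0,0,0],
    [0,0,0],
  ],
)

```text
clock: 18.98
position: [0.532, -0.245, 0.0266]
tool_rot: [3.139, -0.363, 1.66]
force: [-0.6, -0.8, -1.5]
grip_width: 0.0155
```

Call:
move_arm(
  jaw=[255,255,255,255],
  dp=[
    [-0.0004,0,0.0012],
    [-0.0004,0,0.0012],
    [0,0,0],
    [0,0,0],
  ],
  rotation=[
    [0,0,0],
    [0,0,0],
    [0,0,0],
    [0,0,0],
  ],
)

```text
clock: 19.48
position: [0.532, -0.2449, 0.0247]
tool_rot: [3.139, -0.363, 1.66]
force: [-0.4, -0.1, -1.7]
grip_width: 0.0161
```

Call:
move_arm(
  jaw=[255,255,255],
  dp=[
    [-0.0004,0,0.0012],
    [0,0,0],
    [0,0,0],
  ],
  rotation=[
    [0,0,0],
    [0,0,0],
    [0,0,0],
  ],
)

```text
clock: 19.85
position: [0.532, -0.2449, 0.0236]
tool_rot: [3.139, -0.363, 1.66]
force: [0.1, -0.9, -0.8]
grip_width: 0.016
```

Call:
move_arm(
  jaw=[255,255,255],
  dp=[
    [-0.0004,0,0.0012],
    [0,0,0],
    [0,0,0],
  ],
  rotation=[
    [0,0,0],
    [0,0,0],
    [0,0,0],
  ],
)

```text
clock: 20.23
position: [0.5321, -0.2451, 0.0231]
tool_rot: [3.139, -0.363, 1.66]
force: [-0.8, -1.9, 8.3]
grip_width: 0.016
```

Call:
move_arm(
  jaw=[220,180,120,60,0,0,0,0],
  dp=[
    [0,0,-0.0008],
    [0,0,0],
    [0,0,0],
    [0,0,0],
    [0,0,0],
    [0,0,0],
    [0,0,0],
    [0,0,0],
  ],
  rotation=[
    [0,0,0],
    [0,0,0],
    [0,0,0],
    [0,0,0],
    [0,0,0],
    [0,0,0],
    [0,0,0],
    [0,0,0],
  ],
  squeeze=20,
)

```text
clock: 21.22
position: [0.5319, -0.2451, 0.0232]
tool_rot: [3.139, -0.363, 1.66]
force: [0.7, -0.3, -0.9]
grip_width: 0.0858
```

Call:
move_arm(
  jaw=[0,0,0,0,0,0,0,0],
  dp=[
    [0,0,-0.012],
    [0,0,-0.03],
    [0,0,-0.04],
    [0,0,-0.04],
    [0,0,-0.04],
    [0,0,-0.03],
    [0,0,0],
    [0,0,0],
  ],
  rotation=[
    [0,0,0],
    [0,0,0],
    [0,0,0],
    [0,0,0],
    [0,0,0],
    [0,0,0],
    [0,0,0],
    [0,0,0],
  ],
)

```text
clock: 22.22
position: [0.5362, -0.2992, 0.1665]
tool_rot: [3.14, -0.364, 1.66]
force: [0.0, 0.5, 0.3]
grip_width: 0.0858
```

```bash
python3 - <<'E'
from plan import *
from workcell import grab_frame
N=now()
w=cv2.resize(grab_frame("wrist"),(395,296))
s=cv2.resize(grab_frame("side")[120:280,260:390],None,fx=2.4,fy=2.4)
D=np.zeros((600,790,3),np.uint8);D[:296,:395]=w;D[:s.shape[0],400:400+s.shape[1]]=s
D[300:600,:395]=cv2.resize(grab_frame("scene")[190:320,180:510],(395,300))
D[400:600,400:780]=cv2.resize(grab_frame("scene")[250:320,390:500],(380,200))
cv2.imwrite("pics/c10.png",D)
E
```

```text
t 22.225 [ 0.5362 -0.2992  0.1665] [ 3.1398 -0.3637  1.6596] [0.  0.5 0.3] 0.0858
```

View pics/c10.png

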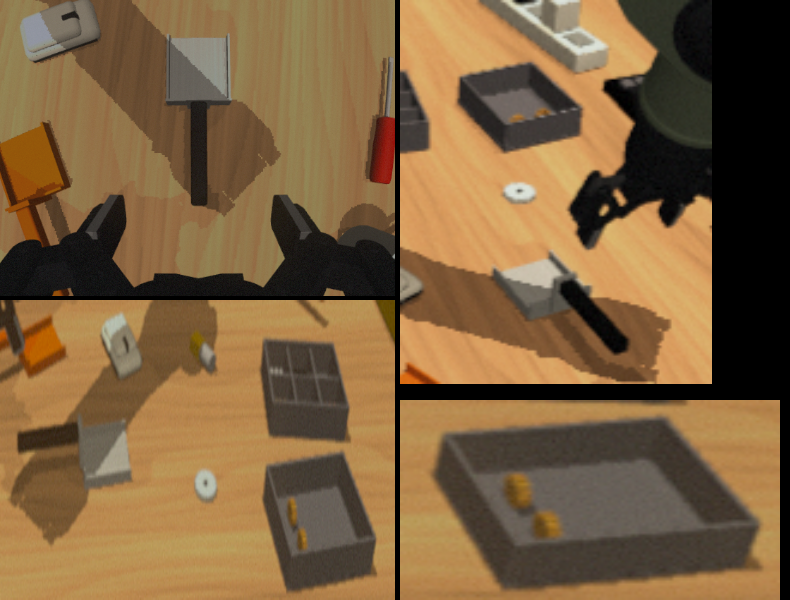

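The shovel lies flat on the desk and free of the fingers, and both gears are in the plain tray, at (517,490) and (545,522) in the crop. I'm handing the job in.

```bash
python3 -c "
from workcell import workorder
print(workorder.job_done())"
```

```text
the job is handed in; nothing more can be done
None
```

The job is done and handed in at about 22 s of the 58 s allowed. Both gears are in the plain tray, and the shovel lies flat and released at its original place.

- **Grip and carry:** I gripped the handle and carried the shovel over with both gears aboard. They were still on the blade in the last picture before the press.
- **Press and tip:** I lowered the front edge onto the tray's rim until the force reading had changed by about 4 N. Then I tipped the handle up to about 44° around that edge, and both gears slid off. During the tip the force dropped back towards its no-contact value. The edge may therefore have pressed only lightly, or not at all, near the end.
- **Last checks:** the final pictures show both gears in the tray, standing or leaning near its near wall rather than lying flat. The gripper is open and well clear, and the force reads about zero. The highest wrist force I saw was about 8 N, when I set the shovel down.

No check failed. The first two-camera fit of the shovel was off by about 3 mm, and I corrected it with the wrist camera before gripping.

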